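# Hang the shallow sink caddy on the drying rack's double hook

### The arm

A 6-joint arm with a two-finger parallel gripper is mounted at the origin on the work surface. World frame = base frame: x ahead of the robot, y to its left, z up, the work surface at z = 0. Lengths are in m, angles in rad, forces in N, time in s.
With the tool pointing down it reaches from about 0.325 to 0.925 m from the base axis. Payload 3.1 kg.
Tool frame: the origin (TCP) lies on the mounting face of the last link; the fingertips stand 173 mm ahead of it and the grasp point (between the pads) lies 155 mm ahead of it (ctrl.hold_point_z is the distance from the TCP to the grasp point, in m); z points along the fingers, x is the direction in which the jaws open and shut, and the axes are right-handed (so a half turn about z gives the same grasp; the last joint's range is limited). The gripper opens to 85 mm and grips with 20 to 120 N. Pads are 22 mm wide; open, the fingers measure 114 mm over their backs; the gripper's body (76 mm by 85 mm) begins 54 mm behind the grasp point. The pads swing forward as they close: fully open they stand 13 mm farther back than shut.
Start: joints at [-1.382, 0.217, 1.613, -0, 1.311, -0.112], TCP at [0.185, -0.597, 0.405] pointing down, gripper open.
Joint ranges: [-2.75, 2.75], [-0.78, 2.1], [0.31, 2.55], [-1.13, 4.27], [0.13, 2.63], [-2.58, 2.58]. Speed limits (rad/s): [2.79, 2.79, 3.14, 3.14, 3.14, 3.14].

### API

Orientations are given as a unit quaternion [w, x, y, z].
In Python, from bench import ctrl, move_gripper, inverse_kinematics, readout, imaging, job gives the robot as it stands. Calls block until the motion is done:
- ctrl.movep(position, orientation): joint-space move of the TCP to a pose.
- ctrl.move_l(position, feed=0.15, attitude=None, max_force=None): straight line of the TCP; attitude=None keeps the orientation; feed is the mean speed in m/s. With max_force (N) it stops when the force on the tool has changed by that much, and returns True; else False.
- ctrl.set_joints(angles): joint-space move.
- move_gripper(opening, newtons=None): finger opening in m; newtons is the grip in N (None keeps the last); returns when the fingers have stopped.
- ctrl.hold(seconds).
- inverse_kinematics(position, orientation): joint angles nearest the present ones, or None.
- readout.get_state(): the state.
- imaging.snapshot(name): name is "scene" or "top"; returns a dict with "color" (384x512x3 uint8, red, green, blue), "depth" (384x512 float32, m along the optical axis (not along the pixel's ray), 0 where there is no reading), "camera_matrix" (3x3 intrinsics, pixels), "world_to_cam" (4x4, takes a point from world to camera coordinates). Camera axes: x right, y up, looking along -z (the intrinsics and any distortion apply to the point x, -y, -z); pixel columns grow to the right and rows downward; lengths in m; the calibration is good to about 2 mm. A picture is of the moment at which its call begins.
A pose or a line that the arm cannot do raises ctrl.MotionError and nothing moves.
- job.job_done(): hands the job in, once; it reports no verdict.
The state is a dict: "t": time; "q": joint angles; "joint_velocities": joint speeds; "joint_efforts": joint torques, N m; "tcp_pos": TCP position; "orientation": TCP orientation; "ft_force": force on the tool from outside, world axes, zero at the start; "wrist_torque": the same for the moment, N m; "gripper_width": finger opening in m.
Only numpy, scipy, OpenCV 4.12 (cv2) and the standard library are available. Lean on these libraries where they do the work, as an engineer would, in place of code of your own. Each camera call takes 0.05 s, during which the arm holds its last target. There are 200 camera calls.

### The job

Hang the shallow steel caddy by its handle on the two-pronged hook at the front of the drying rack, so that the handle bar rests squarely across both prongs between the upturned tips and the rack, and the caddy hangs still and level. Leave the deep caddy and the glass tumbler standing where they are.

Things in the scene. Friction and masses are not known exactly. Their poses are not given: they have to be found in the camera images.
- caddy: shallow open stainless steel box, 80 (x) x 150 (y) x 50 (z) mm, standing left or right of the rack; 0.25 kg. Fixed handle: flat-sided bar along y, 10 thick, 14 high, 150 long, on two end uprights (inner faces 140 apart). Origin: centre of the bar, 75 above the box's rim, 125 above its underside (opening under the bar 68 high). z up. Same when turned half round
- hook (a point): double hook on the fixed aluminium rack: two level 8 mm round prongs 84 mm apart, from the rack's front rail to the robot. Point: midway between them, level with their upper side, 200 above the counter. x to the rack (rail at x=+70, 10 thick, same height), y along the rail, z up. Prongs straight from x=+70 to -40, then tips slant up to x=-59, 24 high. A bar resting there has its centre at z=+7
- deep_caddy: second steel caddy, same footprint and handle but a deeper box, 80 x 150 x 95 mm, standing on the other side. Origin: centre of its handle bar, 75 mm above its rim and 170 mm above the counter. z up. Not to be moved
- tumbler: empty glass tumbler, 72 mm across, 100 mm high, standing upright beside the rack (a steel soap pump, 157 mm high, stands on the rack's other side). Origin: centre of its underside, z up. Not to be moved
There are look-alikes about, which are no part of the job. Leave any blue or brown look-alike of the caddy alone.

How it is judged:
By the outcome, as a careful person would: the job done as asked, in the order asked, and still so for the second after the job is handed in, with the robot touching nothing.
It also fails if it takes over 51 s, if anything falls off the work surface, if the arm or the gripper's body presses on something with over 40 N, if the wrist force passes 120 N, or if a joint passes its speed limit or range.

## Working session

There is one attempt and no reset: what is moved stays moved. The work goes in short steps, each a Python script; the robot and the scene stay as the last script left them, time stands still between calls to the robot, and variables do not carry over. Pictures are saved under pics/ and viewed, about 8 in all and at most 12, crops included, and the job is handed in when it is done.

```bash
mkdir -p pics; cat > h.py <<'E'
import numpy as np, cv2
from bench import ctrl, move_gripper, inverse_kinematics, readout, imaging, job
def snap(n,save=None):
    s=imaging.snapshot(n)
    if save: cv2.imwrite('pics/'+save,s['color'][:,:,::-1])
    return s
def cloud(s):
    d=s['depth'];K=s['camera_matrix'];v,u=np.mgrid[:d.shape[0],:d.shape[1]]
    c=np.stack([(u-K[0,2])/K[0,0]*d,-(v-K[1,2])/K[1,1]*d,-d,np.ones_like(d)],-1)
    w=(c@np.linalg.inv(s['world_to_cam']).T)[...,:3]; w[d<=0]=np.nan
    return w
E
python3 - <<'E'
from h import *
a=snap('scene','s0.png');b=snap('top','t0.png')
np.savez('s0.npz',**a);np.savez('t0.npz',**b)
for s in(a,b):
    print(s['camera_matrix'],np.linalg.inv(s['world_to_cam']).round(3),(s['depth']<=0).mean(), [k for k in s])
print(readout.get_state())
im=np.vstack([cv2.imread('pics/s0.png'),cv2.imread('pics/t0.png')])
E
```

```text
[[416.1054042    0.         248.92515157]
 [  0.         416.1054042  188.74739297]
 [  0.           0.           1.        ]] [[-0.329 -0.804  0.496  1.139]
 [ 0.944 -0.275  0.181  0.212]
 [-0.009  0.528  0.849  1.131]
 [ 0.     0.     0.     1.   ]] 0.004058837890625 ['color', 'depth', 'camera_matrix', 'world_to_cam']
[[413.62435131   0.         264.02247934]
 [  0.         413.62435131 194.20950483]
 [  0.           0.           1.        ]] [[ 0.028  0.996 -0.09   0.454]
 [-0.999  0.026 -0.018 -0.008]
 [-0.016  0.09   0.996  1.267]
 [ 0.     0.     0.     1.   ]] 0.0040130615234375 ['color', 'depth', 'camera_matrix', 'world_to_cam']
{'t': 0.1, 'q': array([-1.38216351e+00,  2.17708350e-01,  1.61477470e+00,  2.49640726e-05,
        1.31130269e+00, -1.12205078e-01]), 'joint_velocities': array([-1.03641211e-03,  5.77499021e-05, -3.18765255e-03, -1.39744533e-03,
       -1.04511324e-03,  4.50746967e-04]), 'joint_efforts': array([-1.14344712e-03, -3.98076367e+01, -3.04969990e+01, -2.09289751e-04,
        4.26450410e-03,  9.61654138e-06]), 'tcp_pos': array([ 0.18515445, -0.59657226,  0.40347951]), 'orientation': array([-7.54033034e-04,  8.05081633e-01, -5.93163014e-01, -7.96234870e-04]), 'ft_force': array([ 0.14267396,  0.18425209, -0.32251402]), 'wrist_torque': array([-0.00519111,  0.00315074,  0.01058569]), 'gripper_width': 0.08525236425491531}
```

View pics/s0.png

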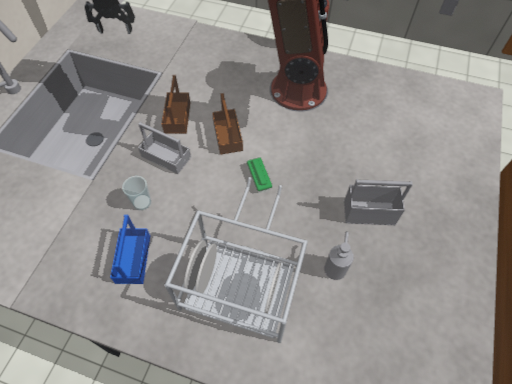

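View pics/t0.png

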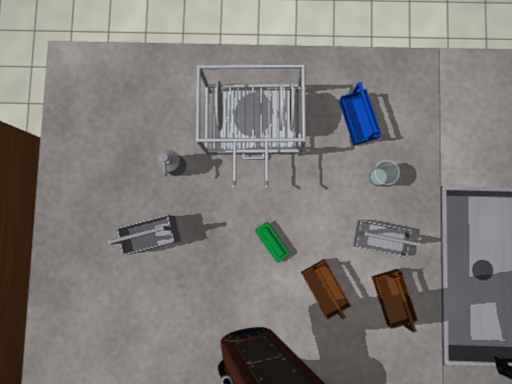

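Two grey steel candidates: one at scene (165,148) / top (385,238), and one at scene (374,203) / top (147,236). The blue and brown ones are look-alikes. I'll measure heights from depth and enlarge both candidates.

```bash
python3 - <<'E'
from h import *
a=dict(np.load('s0.npz'));b=dict(np.load('t0.npz'))
for n,s,rois in(('scene',a,dict(R=(125,115,200,180),L=(335,170,415,230),hook=(228,170,290,240))),('top',b,dict(R=(345,210,430,262),L=(100,205,185,260),hook=(225,150,280,192),rack=(190,60,310,158)))):
    w=cloud(s)
    for k,(x0,y0,x1,y1) in rois.items():
        p=w[y0:y1,x0:x1].reshape(-1,3);p=p[np.isfinite(p[:,2])]
        h=np.histogram(p[:,2],np.arange(-.01,.3,.01))
        print(n,k,[(round(float(e),2),int(c)) for c,e in zip(*h) if c and e>.015])
        zb={'R':(.11,.135),'L':(.155,.18),'hook':(.185,.24),'rack':(.19,.21)}[k]
        q=p[(p[:,2]>zb[0])&(p[:,2]<zb[1])]
        if len(q)>8:
            c=q.mean(0);ev,V=np.linalg.eigh(np.cov(q[:,:2].T));d=V[:,1];t=(q[:,:2]-c[:2])@d
            mid=c[:2]+d*(t.min()+t.max())/2
            print('  n',len(q),'mean',c.round(4),'mid',mid.round(4),'dir',d.round(3),'len',np.ptp(t).round(4),'zmax',q[:,2].max().round(4))
R=lambda s,x0,y0,x1,y1:cv2.resize(s['color'][y0:y1,x0:x1,::-1],(400,280),interpolation=cv2.INTER_CUBIC)
cv2.imwrite('pics/c1.png',np.vstack([np.hstack([R(a,120,110,210,173),R(a,330,165,420,228)]),np.hstack([R(b,340,205,440,275),R(b,205,130,305,200)])]))
E
```

```text
scene R [(0.02, 225), (0.03, 229), (0.04, 245), (0.05, 67), (0.06, 23), (0.07, 20), (0.08, 36), (0.09, 57), (0.1, 30), (0.11, 15), (0.12, 103), (0.13, 86)]
  n 201 mean [ 0.4496 -0.3356  0.1279] mid [ 0.4489 -0.3398] dir [0.169 0.986] len 0.1536 zmax 0.1349
scene L [(0.02, 170), (0.03, 195), (0.04, 186), (0.05, 196), (0.06, 208), (0.07, 198), (0.08, 228), (0.09, 204), (0.1, 13), (0.11, 15), (0.12, 18), (0.13, 13), (0.14, 16), (0.15, 16), (0.16, 73), (0.17, 211), (0.18, 1)]
  n 295 mean [0.4416 0.3473 0.1722] mid [0.4416 0.3476] dir [-0.282  0.959] len 0.1518 zmax 0.1799
scene hook [(0.02, 99), (0.03, 159), (0.04, 65), (0.19, 341), (0.2, 168), (0.21, 30), (0.22, 2)]
  n 541 mean [0.6607 0.061  0.1999] mid [0.6595 0.0595] dir [0.629 0.778] len 0.195 zmax 0.2228
top R [(0.02, 52), (0.03, 51), (0.04, 137), (0.05, 69), (0.06, 3), (0.07, 4), (0.08, 5), (0.09, 5), (0.1, 4), (0.11, 4), (0.12, 70), (0.13, 146)]
  n 212 mean [ 0.4437 -0.3379  0.1304] mid [ 0.4437 -0.3378] dir [0.173 0.985] len 0.1508 zmax 0.135
top L [(0.02, 56), (0.03, 68), (0.04, 66), (0.05, 60), (0.06, 71), (0.07, 72), (0.08, 83), (0.09, 178), (0.1, 7), (0.11, 7), (0.12, 9), (0.13, 5), (0.14, 5), (0.15, 6), (0.16, 10), (0.17, 221), (0.18, 10)]
  n 231 mean [0.4355 0.3464 0.1754] mid [0.4353 0.3472] dir [-0.278  0.96 ] len 0.1508 zmax 0.1799
top hook [(0.02, 93), (0.04, 8), (0.05, 138), (0.19, 130), (0.2, 72), (0.21, 20), (0.22, 6)]
  n 228 mean [0.6161 0.0481 0.2013] mid [0.6161 0.0482] dir [-0.022  1.   ] len 0.0905 zmax 0.2223
top rack [(0.02, 179), (0.03, 53), (0.04, 335), (0.05, 1346), (0.06, 32), (0.07, 25), (0.08, 74), (0.09, 27), (0.1, 54), (0.11, 51), (0.12, 55), (0.13, 83), (0.14, 58), (0.15, 83), (0.16, 55), (0.17, 94), (0.18, 133), (0.19, 938), (0.2, 579)]
  n 1517 mean [0.787  0.0508 0.199 ] mid [0.787  0.0534] dir [-0.002  1.   ] len 0.2954 zmax 0.2077
```

View pics/c1.png

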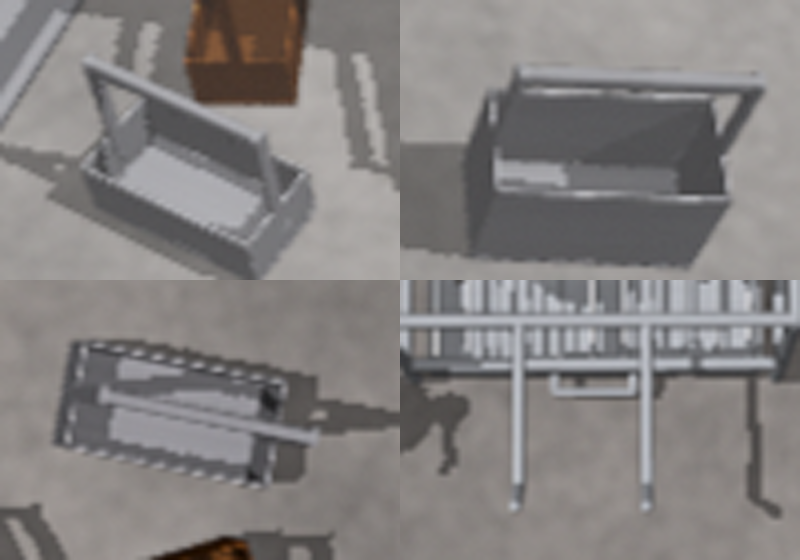

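The caddy at top (385,238) has its bar top at 0.132 m and rim at about 0.05 m, so it is the shallow one. The caddy at top (147,236) has its bar at 0.175 m and rim at about 0.095 m, so it is the deep one. The hook's prongs are at top (235,165) and (267,165). Next I fit the prongs and start the grasp.

```bash
cat >> h.py <<'E'
from scipy.spatial.transform import Rotation as Rn
def quat(xd):
    x=np.array([xd[0],xd[1],0])/np.hypot(*xd[:2]);z=np.array([0,0,-1.]);y=np.cross(z,x)
    return Rn.from_matrix(np.stack([x,y,z],1)).as_quat()[[3,0,1,2]]
H=ctrl.hold_point_z
def up(p): return [p[0],p[1],p[2]+H]
E
python3 - <<'E'
from h import *
for f in('s0','t0'):
    s=dict(np.load(f+'.npz'));w=cloud(s).reshape(-1,3);w=w[np.isfinite(w[:,2])]
    p=w[(w[:,2]>.185)&(w[:,2]<.24)&(w[:,0]>.5)&(w[:,0]<.72)&(abs(w[:,1]-.05)<.09)]
    print(f,'xmin',p[:,0].min(),'tips',p[p[:,2]>.215].round(3).tolist()[:12])
    r=w[(w[:,2]>.19)&(w[:,2]<.215)&(w[:,0]>.66)&(w[:,0]<.72)]
    r=r[(abs(r[:,1]-.05)<.12)]
    for sd in(-1,1):
        q=p[(np.sign(p[:,1]-.05)==sd)&(p[:,0]<.645)]
        m=q[q[:,2]<.206]; l=np.polyfit(m[:,0],m[:,1],1);top=np.percentile(m[:,2],90)
        print(sd,len(m),'slope',l[0].round(3),'y@.6',np.polyval(l,.6).round(4),'ztop',top.round(4),'tip x',q[:,0].min().round(4),'zmax',q[:,2].max().round(4))
    g=r[(abs(r[:,1]-.05)>.055)|(abs(r[:,1]-.05)<.03)]
    print('rail x range',g[:,0].min(),g[:,0].max(),np.polyfit(g[:,1],g[:,0],1), len(g))
    v=w[(abs(w[:,1]+.225)<.08)&(abs(w[:,0]-.62)<.08)&(w[:,2]>.08)&(w[:,2]<.12)]
    if len(v):print('tumbler',v.mean(0))
c=np.array([.4445,-.338,.125]);d=np.array([.171,.985])
for x in((d[1],-d[0]),(-d[1],d[0])): print(inverse_kinematics(up(c),quat(x)))
for x in((1,0),(-1,0)): print(inverse_kinematics(up([.61,.05,.24]),quat(x)),inverse_kinematics(up([.46,.05,.24]),quat(x)))
E
```

```text
s0 xmin 0.568969510771574 tips [[0.574, 0.003, 0.222], [0.572, 0.005, 0.22], [0.574, 0.003, 0.217], [0.575, 0.006, 0.22], [0.572, 0.008, 0.216], [0.576, 0.004, 0.215], [0.576, 0.007, 0.216], [0.572, 0.088, 0.223], [0.569, 0.089, 0.219], [0.571, 0.085, 0.215], [0.573, 0.088, 0.219], [0.57, 0.09, 0.215]]
-1 67 slope 0.031 y@.6 0.006 ztop 0.202 tip x 0.5719 zmax 0.2216
1 74 slope 0.017 y@.6 0.09 ztop 0.2025 tip x 0.569 zmax 0.2228
rail x range 0.6889630799822635 0.7061064798488096 [-0.0278221   0.69933407] 298
tumbler [ 0.63905825 -0.30093973  0.09330867]
t0 xmin 0.564472133471599 tips [[0.575, 0.007, 0.216], [0.57, 0.091, 0.219], [0.57, 0.089, 0.218], [0.57, 0.086, 0.219], [0.572, 0.007, 0.22], [0.572, 0.005, 0.216], [0.568, 0.091, 0.217], [0.567, 0.089, 0.22], [0.568, 0.086, 0.217], [0.569, 0.007, 0.222], [0.57, 0.004, 0.219], [0.57, 0.002, 0.218]]
-1 72 slope 0.027 y@.6 0.0055 ztop 0.2024 tip x 0.5666 zmax 0.2223
1 77 slope 0.039 y@.6 0.0888 ztop 0.2022 tip x 0.5645 zmax 0.222
rail x range 0.6846653551023256 0.7010475069800879 [-0.03388691  0.69435864] 266
tumbler [ 0.6287695  -0.30086847  0.09492734]
[-7.75813150e-01  2.18053623e-01  1.86601883e+00 -4.44089210e-16
  1.05752020e+00 -6.03922262e-01]
[-7.75813150e-01  2.18053623e-01  1.86601883e+00 -4.44089210e-16
  1.05752020e+00  2.53767039e+00]
[-3.28369734e-02  1.98126478e-01  1.65474448e+00 -4.44089210e-16
  1.28872170e+00 -3.28369734e-02] [-4.35953434e-02 -1.30349916e-01  1.99295113e+00 -4.44089210e-16
  1.27899144e+00 -4.35953434e-02]
None None
```

```bash
python3 - <<'E'
from h import *
c=np.array([.4445,-.338,.125]);q=quat((.985,-.171))
ctrl.movep(up(c+[0,0,.10]),q)
print(ctrl.move_l(up(c),feed=.12,max_force=15))
move_gripper(0.0,50)
s=readout.get_state();print(s['t'],s['gripper_width'],s['ft_force'],s['tcp_pos'])
ctrl.move_l(up(c+[0,0,.17]),feed=.12)
s=readout.get_state();print(s['t'],s['gripper_width'],s['ft_force'])
a=snap('scene','s1.png');b=snap('top','t1.png')
for S in(a,b):
    w=cloud(S).reshape(-1,3);w=w[np.isfinite(w[:,2])]
    for z0,z1 in((.15,.235),(.287,.305)):
        p=w[(w[:,2]>z0)&(w[:,2]<z1)&(abs(w[:,0]-.4445)<.09)&(abs(w[:,1]+.338)<.12)]
        e,V=np.linalg.eigh(np.cov(p[:,:2].T));t=(p[:,:2]-p[:,:2].mean(0))@V[:,1]
        print(len(p),p.mean(0).round(4),V[:,1].round(3),np.ptp(t), (p[:,:2].mean(0)+V[:,1]*(t.min()+t.max())/2).round(4),p[:,2].max())
cv2.imwrite('pics/c2.png',np.hstack([cv2.resize(a['color'][40:240,60:260,::-1],(400,400)),cv2.resize(b['color'][170:330,300:460,::-1],(400,400))]))
E
```

```text
False
3.1333 0.009056472614880151 [ 0.79186771 -0.16902251 -0.06073378] [ 0.44469398 -0.33809691  0.27987297]
4.7 0.00919485559312836 [-0.50550669 -0.28221785 -1.62635126]
1575 [ 0.445  -0.3403  0.1902] [0.265 0.964] 0.15840414073322384 [ 0.4459 -0.3371] 0.2337238878560064
181 [ 0.4532 -0.3109  0.297 ] [0.153 0.988] 0.15200747333057094 [ 0.4489 -0.3383] 0.3041261151544845
1161 [ 0.4474 -0.314   0.1803] [0.159 0.987] 0.11799872154498561 [ 0.4463 -0.3207] 0.23318573367489925
175 [ 0.4484 -0.3013  0.2993] [0.182 0.983] 0.07346911013226758 [ 0.4488 -0.2994] 0.30453044930566786
```

View pics/c2.png

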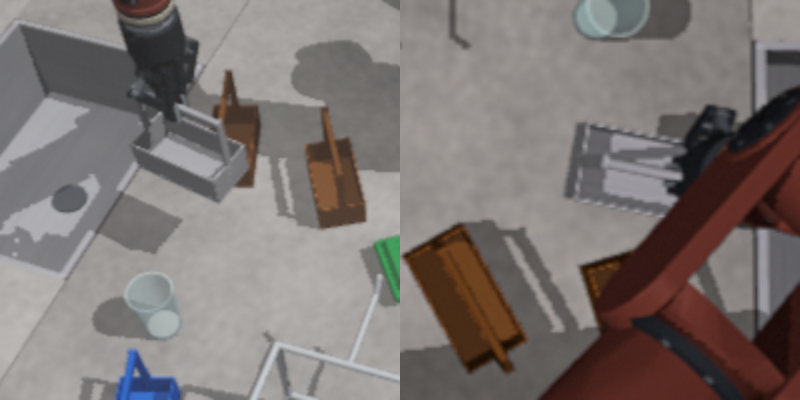

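```bash
python3 - <<'E'
from h import *
q=quat((1,.03));h=np.array([.626,.048,.2]);X=np.array([1,.03,0])
P=lambda x,z:up(h+X*x+[0,0,z])
ctrl.movep(P(-.17,.085),q)
ctrl.move_l(P(-.17,.045),feed=.15)
print(ctrl.move_l(P(.003,.045),feed=.1,max_force=12))
s=readout.get_state();print(s['t'],s['gripper_width'],s['ft_force'],s['tcp_pos'],P(.003,.045))
a=snap('scene','s2.png');b=snap('top','t2.png')
w=cloud(a).reshape(-1,3);w=w[np.isfinite(w[:,2])]
p=w[(w[:,2]>.235)&(w[:,2]<.258)&(abs(w[:,0]-.629)<.04)&(abs(w[:,1]-.048)<.09)]
p=p[abs(p[:,1]-.048)>.03]
print(len(p),np.polyfit(p[:,1]-.048,p[:,0],1),p[:,1].min(),p[:,1].max(),[p[np.sign(p[:,1]-.048)==k,2].max() for k in(-1,1)])
cv2.imwrite('pics/c3.png',np.hstack([cv2.resize(a['color'][120:280,180:340,::-1],(400,400)),cv2.resize(b['color'][90:250,170:330,::-1],(400,400))]))
E
```

```text
False
8.5167 0.009526725483009434 [ 0.32807853 -0.15246722 -3.61293482] [0.62863514 0.04812044 0.399741  ] [np.float64(0.629), np.float64(0.04809), np.float64(0.3997)]
202 [-0.02994946  0.63202096] -0.026965828268192632 0.12298444009409361 [np.float64(0.255267533264241), np.float64(0.2559339500108456)]
```

View pics/c3.png

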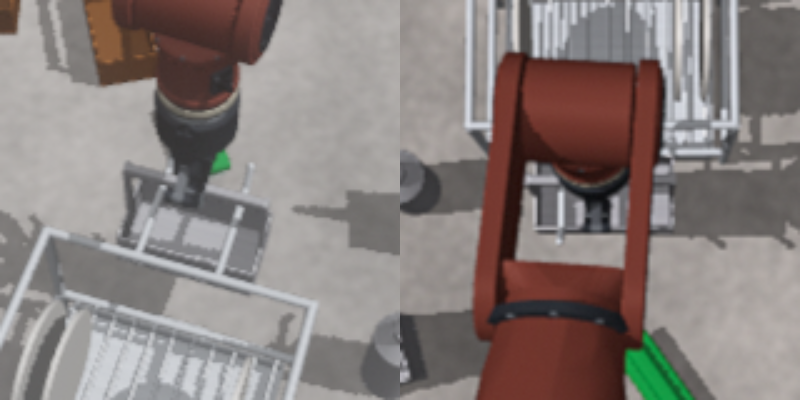

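The bar is over both prongs, centred in y and square (slope −0.030 matches the rail). Now lower it until contact.

```bash
python3 - <<'E'
from h import *
q=quat((1,.03));h=np.array([.626,.048,.2]);X=np.array([1,.03,0])
P=lambda x,z:up(h+X*x+[0,0,z])
ctrl.move_l(P(.003,.016),feed=.06)
print(ctrl.move_l(P(.003,.002),feed=.015,max_force=4))
ctrl.hold(.3)
s=readout.get_state();print(s['t'],s['gripper_width'],s['ft_force'],s['wrist_torque'],s['tcp_pos']-[0,0,H])
E
```

```text
True
10.2 0.009347002851622918 [-0.96262525  0.01044122  5.98504635] [0.01121575 0.03961621 0.00549943] [0.62898357 0.04810345 0.20681306]
```

```bash
python3 - <<'E'
from h import *
q=quat((1,.03));h=np.array([.626,.048,.2]);X=np.array([1,.03,0])
P=lambda x,z:up(h+X*x+[0,0,z])
move_gripper(.04); ctrl.hold(.5)
s=readout.get_state();print(s['t'],s['gripper_width'],s['ft_force'])
print(ctrl.move_l(P(.003,.06),feed=.04,max_force=8))
ctrl.move_l(P(.003,.2),feed=.15)
ctrl.movep(up([.40,-.10,.38]),q)
ctrl.hold(1.5)
def meas(tag):
    a=snap('scene');b=snap('top')
    for S in(a,b):
        w=cloud(S).reshape(-1,3);w=w[np.isfinite(w[:,2])]
        n=(abs(w[:,0]-.629)<.06)&(abs(w[:,1]-.048)<.09)
        p=w[n&(w[:,2]>.209)&(w[:,2]<.22)&(w[:,0]>.595)]
        r=w[n&(w[:,2]>.11)&(w[:,2]<.145)]
        u=p[:,1]-.048
        A=np.c_[np.ones(len(r)),r[:,0]-.629,r[:,1]-.048]
        print(tag,len(p),'bar x fit',np.polyfit(u,p[:,0],1).round(4),'y',p[:,1].min().round(4),p[:,1].max().round(4),'ztilt',np.polyfit(u,p[:,2],1).round(4),'box x',r[:,0].min().round(4),r[:,0].max().round(4))
        for nm,(x0,y0) in dict(deep=(.44,.347),tumb=(.63,-.30)).items():
            m=w[(abs(w[:,0]-x0)<.1)&(abs(w[:,1]-y0)<.09)&(w[:,2]>(.155 if nm=='deep' else .08))&(w[:,2]<.18)]
            print('  ',nm,m.mean(0).round(4),len(m))
    return a,b
meas(1);ctrl.hold(1.5);a,b=meas(2)
print(readout.get_state()['t'])
cv2.imwrite('pics/c4.png',np.hstack([cv2.resize(a['color'][140:300,160:320,::-1],(400,400)),cv2.resize(b['color'][90:250,170:330,::-1],(400,400))]))
E
```

```text
11.1 0.04023983979864723 [ 0.19583395 -0.08697511  0.19608249]
False
1 222 bar x fit [-0.0307  0.6314] y -0.0269 0.1223 ztilt [-0.0028  0.2128] box x 0.5878 0.674
   deep [0.4416 0.3475 0.1723] 293
   tumb [ 0.6337 -0.3344  0.0926] 252
1 223 bar x fit [-0.0428  0.6265] y -0.025 0.1224 ztilt [0.0011 0.2132] box x 0.5845 0.6674
   deep [0.4358 0.3456 0.1753] 231
   tumb [ 0.6328 -0.3357  0.0947] 199
2 223 bar x fit [-0.0268  0.6316] y -0.0273 0.123 ztilt [-0.0031  0.2129] box x 0.5883 0.6735
   deep [0.4417 0.3477 0.1725] 295
   tumb [ 0.6341 -0.3347  0.093 ] 247
2 226 bar x fit [-0.039   0.6266] y -0.025 0.1225 ztilt [0.006  0.2127] box x 0.5841 0.6671
   deep [0.4357 0.3459 0.1754] 234
   tumb [ 0.633  -0.3363  0.0947] 197
17.9833
```

View pics/c4.png

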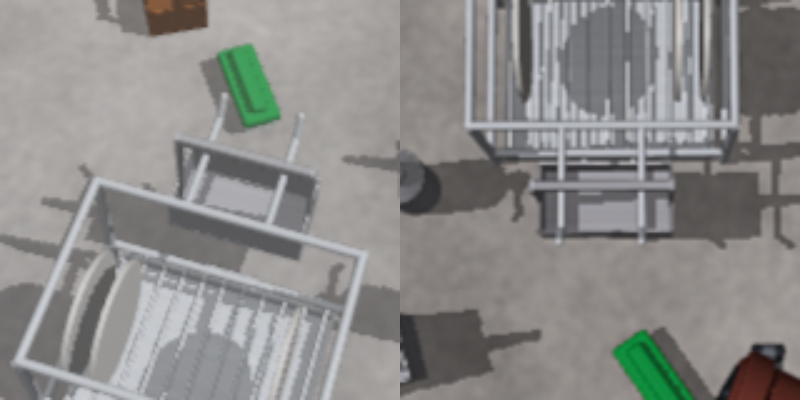

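The caddy hangs across both prongs between the tips and the rail. It is level and unchanged between two looks 1.5 s apart, and the arm is clear.

```bash
python3 -c "
from h import *
job.job_done()"
```

```text
the job is handed in; nothing more can be done
```

The shallow steel caddy now hangs by its handle across both prongs, and I handed the job in at about 18 s on the robot clock. I gripped it at the middle of the bar, passed it over the upturned tips and lowered it until it touched. Contact came with the bar centre at 0.2068 m, against 0.207 m expected. I then released it and backed the arm away.

**Final checks:**
- **Position:** the bar is centred within about 1 mm sideways and sits 0–6 mm on the rack side of the hook point. That puts it between the tips and the rail.
- **Square and level:** the bar's slope of −0.027 to −0.043 matches the rail's −0.03, and its end-to-end height tilt is 0.006 or less. The box is centred under the bar in both views.
- **Still:** two looks 1.5 s apart agreed within noise.
- **Deep caddy:** it reads the same as at the start, within about 1 mm.
- **Tumbler:** the before and after averages are not comparable because I used different search windows. The two later looks agree within 1 mm, and the arm never went near it.

**Disagreement:** the two cameras differ by about 5 mm in x. I put this down to calibration and to each camera seeing different faces; it is well within the room between tips and rail.

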